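# Unlock the ball mill and lift off its grinding bowl with the ball in it

## Robot

A 6-joint arm with a two-finger parallel gripper is mounted at the origin on the work surface; the furniture and walls round the work are solid. World frame = base frame: x ahead of the robot, y to its left, z up, the work surface at z = 0. Lengths are in m, angles in rad, forces in N, time in s.
With the tool pointing down it reaches from about 0.35 to 0.975 m from the base axis. Payload 4.9 kg.
Tool frame: the origin (TCP) lies at the very end of the fingers, on their centre line; the grasp point (between the pads) lies 19 mm behind it; z points along the fingers, y is the line along which they close (so a half turn about z gives the same grasp; the last joint's range is limited). The gripper opens to 85 mm and grips with 20 to 120 N. Pads are 22 mm wide; open, the fingers measure 114 mm over their backs; the gripper's body (76 mm by 85 mm) begins 54 mm behind the grasp point. The pads swing forward as they close: fully open they stand 13 mm farther back than shut.
Start: joints at [1.035, 0.053, 1.613, -0, 1.476, -0.119], TCP at [0.253, 0.571, 0.231] pointing down, gripper open.
Joint ranges: [-3.01, 3.01], [-1.01, 2.22], [0.06, 2.58], [-1.02, 4.17], [0.09, 2.62], [-3.14, 3.14]. Speed limits (rad/s): [2.57, 2.57, 3.14, 3.14, 3.14, 3.14].

## Interface

Orientations are given as a unit quaternion [w, x, y, z].
In Python, from plant import manip, vision, order gives the robot as it stands.
- The arm moves only by the tool play_rows, never from a script. Its argument "steps" is a list that holds one entry, the list of rows, each a list of 6 numbers: the shift along the tool's x, y, z in mm, then the turn, a rotation vector about the tool's x, y, z in degrees. A call has 1 to 12 rows; each row is the pose to reach, as a shift and turn from the pose commanded when the call began, along the tool's axes at that moment; what a row does not reach only later rows make up. A row lasts 1/12 s, in which the tool goes at most 41.7 mm and 7.16 degrees, less where a joint would pass 70% of its speed; a pose out of reach is approached as far as the arm can. A call with a gripper value outside its range is refused whole. "claw" is the gripper's target within -1 to 1 (fully open at 1, half-way at 0, shut at -1), set as the call begins (left out, the last holds). The fingers move at their own pace and stop on an object; the grip force is fixed at half the most. Time passes only in rows, so rows that repeat a pose let the fingers close. It gives the time, the measured TCP pose, the force, the opening and the grip force at its end, in the units of the state.
- manip.state(): the state, without advancing time (a new reading comes with each control period).
- vision.grab_frame(name): name is "scene" or "top" or "wrist"; returns (picture, depth): 480x640x3 uint8, blue, green, red; 480x640 float32, m along the optical axis (not along the pixel's ray), 0 where there is no reading.
- vision.camera_info(name): a dict with "K" (3x3 intrinsics, pixels), "eye" and "orientation" of the camera in the world; the wrist camera has in their place "T_tool_cam" (4x4, takes a point from camera to tool coordinates, whose origin is the TCP and whose axes are the flange's). Camera axes: x right, y down, z forward; pixel columns grow to the right and rows downward; lengths in m; the calibration is good to about 2 mm. The wrist camera is an equidistant fisheye: a pixel r from the principal point sees the ray r / f radians off the axis. A picture is of the moment at which its call begins: read the wrist's pose just before it. camera_info takes no time and is no camera call.
- order.job_done(): hands the job in; it is judged then, once.
The state is a dict: "time": time; "joint_pos": joint angles; "joint_vel": joint speeds; "joint_efforts": joint torques, N m; "tool_pos": TCP position; "tool_rot": TCP orientation; "contact_force": force on the tool from outside, world axes, zero at the start; "ft_torque": the same for the moment, N m; "gripper_width": opening from 0.0 (shut) to 1.0 (fully open); "grasp_force": force on a finger pad.
Only numpy, scipy, OpenCV 4.12 (cv2) and the standard library are available. Lean on these libraries where they do the work, as an engineer would, in place of code of your own. Each camera call takes 0.05 s, during which the arm holds its last target. There are 200 camera calls.

## Task

The small bench ball mill has finished grinding: press its wide bar-shaped stop key and let it up, then press the square release key fully down so that the lock pin in front of the bowl drops, and leave the round start key alone. Take the bowl by its handle, turn it a quarter turn anticlockwise (seen from above) in its bayonet seat and lift it straight off, level and gently, so that the loose grinding ball stays in the middle of the bowl all the while. Finish holding the bowl level and still about 10 cm above its seat, ball at rest in the middle, without putting it down or letting go, and leave the other things on the bench where they are.

Things in the scene. Friction and masses are not known exactly. Their poses are not given: they have to be found in the camera images.
- mill: the bench ball mill, fixed to the bench: a grey housing 240 (x) x 190 (y) x 62 mm high, a black key panel along its front edge and behind it a round bowl seat. Origin: centre of its underside, on the bench. Its x axis points from the key panel to the back, y to its left, z up
- seat (a point): centre of the seat floor on which the bowl stands: on the seat's vertical axis, at mill x = +45, y = 0, z = 76 mm. A steel bayonet ring (radius 40 to 62 mm, 14 mm high) round it covers the bowl's two lugs. A stop ends the bowl's turn at about 92 degrees anticlockwise from above; from 80 degrees up to the stop the lugs lie under slots and the bowl lifts out freely
- stop_top (a point): centre of the top face of the stop key: the wide grey bar-shaped key, 18 x 36 mm, in the middle of the panel, at mill x = -82, y = 0; its top stands 12 mm above the housing (74 mm above the bench) when up
- release_top (a point): centre of the top face of the release key: square, grey, 20 x 20 mm, at the right-hand end of the panel (mill x = -82, y = -52), top 74 mm above the bench when up
- start_top (a point): centre of the top face of the start key: round, grey, 22 mm across, at the left-hand end of the panel (mill x = -82, y = +52), same height; not to be pressed
- stop_key (a joint): travel of the stop key, m: 0 up, 0.005 fully down; spring return, about 3 N fully down
- release_key (a joint): travel of the release key, m: 0 up, 0.005 fully down; spring return; with the lock pin that it pushes down it takes about 4 N
- start_key (a joint): travel of the start key, m: 0 up, 0.005 fully down, about 3 N
- lock_pin (a joint): travel of the lock pin, m: 0 up (locked), 0.0125 down, flush with the ring (free from 0.010). A steel pin 7 mm thick, 12 mm proud of the front of the bayonet ring when up, beside the bowl's locking tongue, whose turn it blocks. The release key draws it down, 2.5 times as far as the key moves; it stays down when the key comes up
- bowl: the loose steel grinding bowl, 114 mm across, rim 44 mm high, about 0.45 kg, with a stirrup handle over it. Origin: centre of its underside; z up. Handle and bayonet lugs lie along its y axis, the locking tongue points to -x. Locked, at the start, its axes lie along the mill's within 2 degrees; unlocked it is turned +90 degrees about z (anticlockwise from above), the handle along the mill's x
- bowl_grip (a point): centre of the black grip sleeve in the middle of the handle, on the bowl's axis, 76 mm above its origin. The sleeve is 12 mm thick (bowl x), 46 mm long (bowl y) and 17 mm high, to be pinched across its thickness from above; the handle bar is 8 mm thick, 14 mm high, 124 mm long
- bowl_middle (a point): point on the bowl's axis 25 mm above its origin, where the ball's centre lies when the ball rests in the middle. The inside is a shallow dish of 100 mm radius of curvature, its lowest point 10 mm above the origin; the gap between ball and handle is 27 mm
- ball_center (a point): centre of the loose white ceramic grinding ball, 30 mm across, 80 g, which rolls freely in the bowl; its orientation means nothing
- jar: bystander: white screw jar with a red lid, 55 mm across, 80 mm high, right of the mill. Origin: centre of its underside
- loupe: bystander: black stand loupe, 43 mm across, 38 mm high, right of the mill and behind. Origin: centre of its underside
- weight: bystander: grey cloth-covered lead weight, 100 x 46 x 27 mm, right of the mill and in front. Origin: centre of its underside

How it is judged:
On the way, in this order (a step that is already met when the one before it is completed fails the run):
1. the stop key is pressed while the release key is up and the lock pin still locks (value of joint stop_key above 0.0035 m and value of joint each of release_key, lock_pin below 0.001 m), for 0.05 s.
2. the release key is pressed, the stop key up again, and the lock pin is down (value of joint release_key above 0.004 m and value of joint stop_key below 0.0015 m and value of joint lock_pin above 0.0102 m), for 0.05 s.
3. the bowl is turned a quarter turn (within 14 degrees) in its seat, by the gripper (angle between the y axis of bowl and the x axis of mill, either way round below 0.25 rad and z of bowl in the frame of mill below 0.085 m and contact force between the fingers and bowl above 1 N), for 0.1 s.
At the end, for the whole second after the job is handed in: the gripper holds the bowl still, 60 to 200 mm above its seat and within 100 mm sideways of the seat's axis, touching nothing of the mill, level within 5 degrees, with the ball within 10 mm of its middle, and the stop and release keys are up (z of bowl in the frame of mill between 0.136 and 0.276 m and horizontal distance between bowl and seat below 0.1 m and angle between bowl's own z axis and vertical below 0.09 rad and horizontal distance between ball_center and bowl_middle below 0.01 m and distance between ball_center and bowl_middle below 0.012 m and linear speed of bowl below 0.03 m/s and contact force between the fingers and bowl above 1 N and contact force between bowl and mill below 0.1 N and value of joint each of stop_key, release_key below 0.0015 m); the arm keeps its last pose, push and grip.
It fails at once if the start key is pressed (value of joint start_key above 0.0025 m).
It fails at once if the ball rolls more than 22 mm from the middle of the bowl (distance between ball_center and bowl_middle above 0.022 m).
It fails at once if the bowl is tipped by more than 11 degrees (angle between bowl's own z axis and vertical above 0.2 rad).
It fails at once if a bystander is moved by more than 20 mm (distance of any of jar, loupe, weight from where it was at the start of the episode above 0.02 m).
It also fails if it takes over 54 s, if anything falls off the work surface, if the arm or the gripper's body presses on something with over 40 N, if the wrist force passes 120 N, or if a joint passes its speed limit or range.

## Working session

There is one attempt and no reset: what is moved stays moved. The work goes in short steps, Python scripts to look and compute and a tool call to move; the robot and the scene stay as the last step left them, time stands still between calls to the robot, and variables do not carry over. Pictures are saved under pics/ and viewed, at most 10 in all, crops included, and the job is handed in when it is done.

Besides the shell and the picture viewer there is one more tool, called as name(argument=value, ...) on one line, values as JSON. play_rows: Moves the arm, as the interface text tells. Its arguments: {"type":"object","properties":{"steps":{"type":"array"},"claw":{"type":"number"}},"required":["steps"]}

```bash
ls; mkdir -p pics; python3 - <<'E'
from plant import manip, vision, order
import cv2,numpy as np
s=manip.state(); print(s)
for n in("top","scene"):
    i=vision.camera_info(n); print(n,i)
    p,d=vision.grab_frame(n); cv2.imwrite(f"pics/{n}0.png",p); np.save(f"pics/{n}0.npy",d)
print(vision.camera_info("wrist"))
E
```

```text
pics
{'time': 0.0, 'joint_pos': array([ 1.03499704e+00,  5.33849921e-02,  1.61429931e+00,  2.15480127e-05,
        1.47599035e+00, -1.18973040e-01]), 'joint_vel': array([ 0.00037146, -0.0001724 , -0.00025451, -0.00201578, -0.00054614,
        0.0012031 ]), 'joint_efforts': array([ 1.17806318e-03, -3.93681693e+01, -3.70181715e+01,  2.27223637e-05,
        6.91837791e-03,  3.28148303e-06]), 'tool_pos': array([0.2526966 , 0.57095719, 0.2300424 ]), 'tool_rot': array([-3.44907200e-04,  2.06908521e-01,  9.78359740e-01, -9.82256239e-04]), 'contact_force': array([-0.41356361,  0.21367628, -0.58223122]), 'ft_torque': array([-0.02626777, -0.02068419,  0.00567189]), 'grasp_force': 0.0, 'gripper_width': 0.9980388612201582}
top {'K': array([[623.98264082,   0.        , 323.98311442],
       [  0.        , 623.98264082, 232.2134756 ],
       [  0.        ,   0.        ,   1.        ]]), 'eye': array([ 0.39925415, -0.14068745,  1.32922326]), 'orientation': array([-0.05165746,  0.71437554, -0.69641189,  0.0448283 ])}
scene {'K': array([[481.50714466,   0.        , 321.88073175],
       [  0.        , 481.50714466, 246.09850125],
       [  0.        ,   0.        ,   1.        ]]), 'eye': array([ 0.10696073, -0.64125468,  0.72360459]), 'orientation': array([-0.38634001,  0.85964317, -0.30001976,  0.14745562])}
{'K': array([[371.64829954,   0.        , 319.0368568 ],
       [  0.        , 371.64829954, 236.78926893],
       [  0.        ,   0.        ,   1.        ]]), 'T_tool_cam': array([[ 8.47079502e-04, -9.55077652e-01, -2.96354451e-01,
         7.53223065e-02],
       [ 9.99999141e-01,  1.10531249e-03, -7.03821007e-04,
         1.05268218e-03],
       [ 9.99767992e-04, -2.96353600e-01,  9.55077769e-01,
        -1.41978379e-01],
       [ 0.00000000e+00,  0.00000000e+00,  0.00000000e+00,
         1.00000000e+00]])}
```

View pics/top0.png

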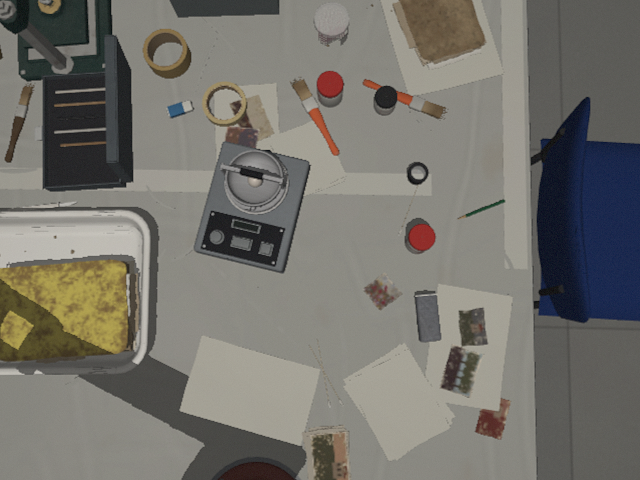

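View pics/scene0.png

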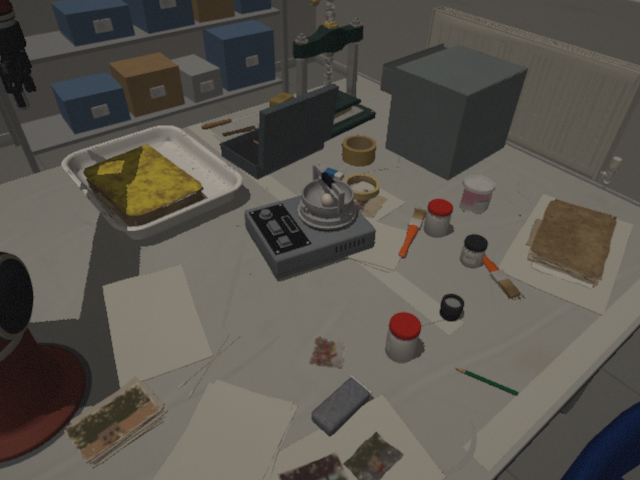

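The top view shows the mill at about (253,207) with its panel towards the robot. The round start key is near (217,237), the stop bar (241,243), the square release key (266,249), and the bowl handle runs across (254,175). The scene view confirms this.

```bash
cat > h.py <<'E'
import numpy as np,cv2
from scipy.spatial.transform import Rotation as R
from plant import manip, vision
def rot(q): return R.from_quat([q[1],q[2],q[3],q[0]]).as_matrix()
def cam(n,s=None):
    i=vision.camera_info(n)
    if n!="wrist": return i["K"],rot(i["orientation"]),i["eye"]
    T=i["T_tool_cam"]; Rt=rot(s["tool_rot"])
    return i["K"],Rt@T[:3,:3],Rt@T[:3,3]+s["tool_pos"]
def ray(n,c,uv):
    K,Rc,e=c; x=(np.atleast_2d(uv)-K[:2,2])/K[0,0]
    if n=="wrist":
        r=np.linalg.norm(x,axis=1,keepdims=True)+1e-12
        d=np.hstack([np.sin(r)*x/r,np.cos(r)])
    else: d=np.hstack([x,np.ones((len(x),1))])
    return e,d@Rc.T
def plane(n,c,uv,z):
    e,d=ray(n,c,uv); return e+d*((z-e[2])/d[:,2])[:,None]
def cloud(n,c,D):
    v,u=np.mgrid[0:480,0:640]; uv=np.stack([u.ravel(),v.ravel()],1)
    e,d=ray(n,c,uv); dz=(d@c[1])[:,2:]
    return (e+d*(D.reshape(-1,1)/dz)).reshape(480,640,3)
def mill(xy,yaw,p):  # mill-frame (mm) to world
    c,s=np.cos(yaw),np.sin(yaw); return np.array(xy)+np.array([[c,-s],[s,c]])@np.array(p)/1000
E
python3 - <<'E'
from h import *
p=cv2.imread("pics/top0.png");D=np.load("pics/top0.npy");c=cam("top")
P=cloud("top",c,D)
roi=np.zeros((480,640),bool);roi[138:276,190:315]=1
m=(roi&(P[...,2]>.052)&(P[...,2]<.085)).astype(np.uint8)
print("bench z",np.median(P[300:320,280:330,2]))
m=cv2.morphologyEx(m,cv2.MORPH_OPEN,np.ones((3,3)))
k,_=cv2.findContours(m,0,2);k=max(k,key=cv2.contourArea)[:,0].astype(float)
w=plane("top",c,k,.062)[:,:2]
r=cv2.minAreaRect((w*1000).astype(np.float32)); print(r, cv2.boxPoints(r))
# keys: grey blobs in black panel
g=cv2.cvtColor(p,cv2.COLOR_BGR2GRAY)
blk=((g<45)&roi).astype(np.uint8)
big=cv2.resize(p[135:280,185:325],None,fx=4,fy=4,interpolation=cv2.INTER_CUBIC);cv2.imwrite("pics/crop.png",big)
K,_=cv2.findContours(((g>60)&roi).astype(np.uint8),cv2.RETR_LIST,2)
for q in K:
    a=cv2.contourArea(q)
    if 60<a<700:
        M=cv2.moments(q);uv=[M['m10']/a,M['m01']/a];print(a,np.round(uv,1),plane("top",c,uv,.074)[0])
s=manip.state();print(s["time"])
E
```

```text
bench z -0.0004074789045115379
((625.49951171875, 25.213943481445312), (189.68605041503906, 239.08851623535156), 77.78208923339844) [[488.5913   -42.181675]
 [722.2644   -92.78006 ]
 [762.4077    92.60956 ]
 [528.7346   143.20795 ]]
146.0 [265.7 248.7] [ 0.53498781 -0.00911076  0.074     ]
211.0 [240.9 242.9] [0.54553918 0.04150271 0.074     ]
148.0 [216.5 236.6] [0.55713445 0.09168607 0.074     ]
163.0 [245.4 225.8] [0.58084238 0.03399923 0.074     ]
240.5 [245.5 225.8] [0.58078912 0.0338318  0.074     ]
189.0 [251.5 173.3] [0.69032721 0.02621146 0.074     ]
296.0 [295.4 220.9] [ 0.59333333 -0.06747976  0.074     ]
0.1
```

View pics/crop.png

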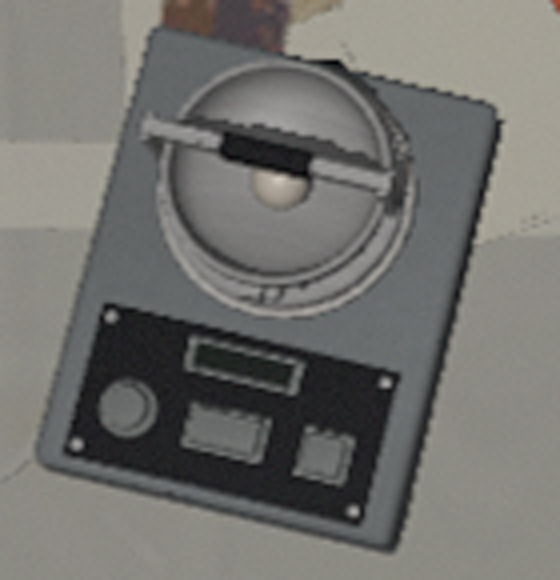

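The keys sit where the geometry predicts: mill centre (0.6255, 0.025), yaw -12.2°. Next I work out the approach move.

```bash
cat >> h.py <<'E'
def go(p,yaw):
    """shift (tool mm) and rotvec (tool deg) to TCP p pointing down, tool x at world yaw deg"""
    s=manip.state(); A=rot(s["tool_rot"]); y=np.radians(yaw)
    B=np.array([[np.cos(y),np.sin(y),0],[np.sin(y),-np.cos(y),0],[0,0,-1]])
    print(round(s["time"],2),"tcp",s["tool_pos"].round(4),"yaw",np.degrees(np.arctan2(A[1,0],A[0,0])).round(2),"F",s["contact_force"].round(1),"w",round(s["gripper_width"],3),"->",
     (A.T@(np.array(p)-s["tool_pos"])*1000).round(1),R.from_matrix(A.T@B).as_rotvec(degrees=True).round(2))
E
python3 -c "
from h import *
go([.5455,.042,.18],77.8)"
```

```text
0.1 tcp [0.2527 0.571  0.2301] yaw 156.12 F [ 1.1 -0.2  0.7] w 1.003 -> [-481.9 -365.1   50.7] [-1.000e-01  6.000e-02  7.832e+01]
```

play_rows(steps=[[[-482, -365, 0, 0, 0, 78.3], [-482, -365, 0, 0, 0, 78.3], [-482, -365, 0, 0, 0, 78.3], [-482, -365, 0, 0, 0, 78.3], [-482, -365, 0, 0, 0, 78.3], [-482, -365, 0, 0, 0, 78.3], [-482, -365, 0, 0, 0, 78.3], [-482, -365, 0, 0, 0, 78.3], [-482, -365, 0, 0, 0, 78.3], [-482, -365, 0, 0, 0, 78.3], [-482, -365, 0, 0, 0, 78.3], [-482, -365, 0, 0, 0, 78.3]]], claw=-1)

```text
time: 1.1
tool_pos: [0.4956, 0.1321, 0.231]
tool_rot: [-0.0, 0.779, 0.627, -0.0]
contact_force: [0.8, -0.1, 0.1]
gripper_width: 0.0
grasp_force: 0.0
```

```bash
python3 -c "
from h import *
go([.5455,.042,.18],77.8)"
```

```text
1.1 tcp [0.4956 0.1321 0.231 ] yaw 77.59 F [ 0.8 -0.1  0.1] w 0.0 -> [-77.2  68.1  50.9] [-0.02 -0.   -0.21]
```

play_rows(steps=[[[-26, 23, 17, 0, 0, 0], [-52, 46, 34, 0, 0, 0], [-77, 68, 51, 0, 0, 0], [-77, 68, 51, 0, 0, 0], [-77, 68, 51, 0, 0, 0]]])

```text
time: 1.52
tool_pos: [0.5448, 0.0432, 0.1781]
tool_rot: [-0.002, 0.779, 0.627, -0.001]
contact_force: [-0.3, -0.0, -0.5]
gripper_width: -0.002
grasp_force: 0.0
```

```bash
python3 - <<'E'
from h import *
s=manip.state();p,d=vision.grab_frame("wrist");cv2.imwrite("pics/w1.png",p)
go([.5455,.042,.08],77.8)
c=cam("wrist",s);g=cv2.cvtColor(p,cv2.COLOR_BGR2GRAY)
P=cloud("wrist",c,d);np.save("pics/w1.npy",P)
K,_=cv2.findContours((g>60).astype(np.uint8),cv2.RETR_LIST,2)
for q in K:
    a=cv2.contourArea(q)
    if 300<a<6000:
        M=cv2.moments(q);uv=[M['m10']/a,M['m01']/a];w=plane("wrist",c,uv,.074)[0]
        if abs(w[0]-.56)<.1 and abs(w[1]-.04)<.1: print(a,np.round(uv,1),w.round(4),P[int(uv[1]),int(uv[0])].round(4))
E
```

```text
1.57 tcp [0.545  0.0442 0.1794] yaw 77.75 F [0.  0.2 0. ] w 0.003 -> [-2.1  1.1 99.4] [-0.12 -0.01 -0.05]
1627.0 [320.7 306.7] [ 0.5345 -0.0106  0.074 ] [0.5482 0.0541 0.1972]
1815.0 [325.8 229.4] [0.5506 0.0473 0.074 ] [0.5501 0.0478 0.0742]
1268.0 [375.  229.9] [0.584  0.0398 0.074 ] [0.5849 0.0375 0.0648]
1883.5 [375.  228.7] [0.5841 0.0406 0.074 ] [0.5843 0.0383 0.0645]
```

View pics/w1.png

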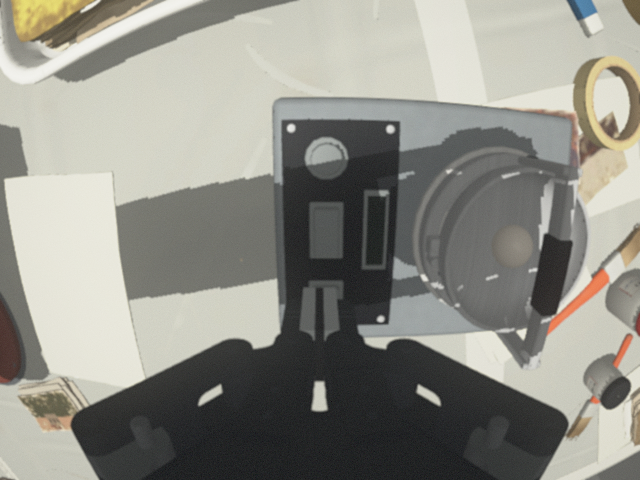

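The wrist view shows the fingers just in front of the release key, with the stop bar at (326,229), start (326,158) and the bowl at (500,240). Both views agree to about 5 mm, so I descend on the stop key.

play_rows(steps=[[[-1, 1, 35, 0, 0, 0], [-1, 1, 70, 0, 0, 0], [-1, 1, 95, 0, 0, 0], [-1, 1, 102, 0, 0, 0], [-1, 1, 102, 0, 0, 0], [-1, 1, 102, 0, 0, 0], [-1, 1, 102, 0, 0, 0]]])

```text
time: 2.15
tool_pos: [0.5481, 0.0437, 0.0812]
tool_rot: [0.002, 0.778, 0.628, 0.002]
contact_force: [1.0, 0.4, 0.7]
gripper_width: -0.002
grasp_force: 0.0
```

play_rows(steps=[[[0, 0, 3, 0, 0, 0], [0, 0, 6, 0, 0, 0], [0, 0, 8, 0, 0, 0], [0, 0, 9, 0, 0, 0], [0, 0, 9, 0, 0, 0]]])

```text
time: 2.57
tool_pos: [0.5471, 0.0433, 0.07]
tool_rot: [0.001, 0.778, 0.628, 0.001]
contact_force: [1.1, 0.3, 1.7]
gripper_width: -0.0
grasp_force: 1.2
```

play_rows(steps=[[[0, 0, 1.5, 0, 0, 0], [0, 0, 3, 0, 0, 0], [0, 0, 3, 0, 0, 0], [0, 0, 3, 0, 0, 0]]])

```text
time: 2.9
tool_pos: [0.5472, 0.0432, 0.0688]
tool_rot: [0.0, 0.778, 0.628, 0.0]
contact_force: [-4.9, 1.2, 12.5]
gripper_width: -0.001
grasp_force: 6.6
```

play_rows(steps=[[[0, 0, -15, 0, 0, 0], [0, 0, -30, 0, 0, 0], [-20, 0, -30, 0, 0, 0], [-45, 0, -30, 0, 0, 0], [-52, 0, -30, 0, 0, 0], [-52, 0, -30, 0, 0, 0], [-52, 0, -20, 0, 0, 0], [-52, 0, -12, 0, 0, 0], [-52, 0, -12, 0, 0, 0], [-52, 0, -12, 0, 0, 0]]])

```text
time: 3.73
tool_pos: [0.5342, -0.0066, 0.0766]
tool_rot: [-0.001, 0.778, 0.628, -0.001]
contact_force: [0.1, 0.4, -0.8]
gripper_width: 0.0
grasp_force: 0.0
```

```bash
python3 -c "
from h import *
go([.5355,-.0085,.069],77.8)"
```

```text
3.73 tcp [ 0.5342 -0.0066  0.0766] yaw 77.87 F [ 0.1  0.4 -0.8] w 0.0 -> [-1.5  1.7  7.6] [-0.19  0.    0.07]
```

play_rows(steps=[[[-1, 1, 4, 0, 0, 0], [-1, 1, 7, 0, 0, 0], [-1, 1, 9, 0, 0, 0], [-1, 1, 11, 0, 0, 0], [-1, 1, 13, 0, 0, 0], [-1, 1, 13, 0, 0, 0], [-1, 1, 13, 0, 0, 0]]])

```text
time: 4.32
tool_pos: [0.5368, -0.0084, 0.0688]
tool_rot: [-0.0, 0.778, 0.628, 0.0]
contact_force: [-9.4, 2.4, 20.0]
gripper_width: 0.002
grasp_force: 9.4
```

play_rows(steps=[[[0, 0, -30, 0, 0, 0], [0, 0, -70, 0, 0, 0], [0, 0, -110, 0, 0, 0], [0, 0, -150, 0, 0, 0], [0, 0, -165, 0, 0, 0], [0, 0, -165, 0, 0, 0]]])

```text
time: 4.82
tool_pos: [0.539, -0.0092, 0.2368]
tool_rot: [0.004, 0.778, 0.628, 0.004]
contact_force: [-0.8, -0.2, 0.3]
gripper_width: 0.004
grasp_force: 0.0
```

```bash
python3 -c "
from h import *
go([.6700,.016,.23],77.8)"
```

```text
4.82 tcp [ 0.539  -0.0092  0.2368] yaw 77.82 F [-0.8 -0.2  0.3] w 0.004 -> [ 52.3 122.7   8.2] [ 0.63 -0.02  0.02]
```

play_rows(steps=[[[13, 30, 0, 0, 0, 0], [26, 62, 0, 0, 0, 0], [39, 95, 0, 0, 0, 0], [52, 123, 0, 0, 0, 0], [52, 123, 0, 0, 0, 0], [52, 123, 0, 0, 0, 0], [52, 123, 0, 0, 0, 0], [52, 123, 0, 0, 0, 0], [52, 123, 0, 0, 0, 0], [52, 123, 0, 0, 0, 0]]], claw=1)

```text
time: 5.65
tool_pos: [0.6666, 0.016, 0.2308]
tool_rot: [0.0, 0.778, 0.628, 0.0]
contact_force: [-0.3, -0.2, 0.7]
gripper_width: 0.998
grasp_force: 0.0
```

```bash
python3 - <<'E'
from h import *
s=manip.state();p,d=vision.grab_frame("wrist");cv2.imwrite("pics/w2.png",p)
c=cam("wrist",s);P=cloud("wrist",c,d);np.save("pics/w2.npy",P)
go([.6700,.016,.137],77.8)
# points of handle/sleeve height
m=(P[...,2]>.140)&(P[...,2]<.168)&(np.hypot(P[...,0]-.67,P[...,1]-.016)<.075)
q=P[m];print(m.sum())
g=cv2.cvtColor(p,cv2.COLOR_BGR2GRAY)
for n,mm in(("all",m),("dark",m&(g<40))):
    q=P[mm]
    if len(q)>20:
        r=cv2.minAreaRect((q[:,:2]*1000).astype(np.float32));print(n,len(q),r,np.percentile(q[:,2],[5,50,95]).round(4))
K,_=cv2.findContours(m.astype(np.uint8),0,2)
print([cv2.boundingRect(k) for k in K if cv2.contourArea(k)>50])
E
```

```text
5.7 tcp [0.6667 0.016  0.2309] yaw 77.8 F [-0.3  0.1 -0.1] w 1.001 -> [ 0.7  3.1 93.9] [ 0.05 -0.    0.  ]
3160
all 3160 ((673.8477783203125, 16.705833435058594), (123.75047302246094, 14.304712295532227), 77.96554565429688) [0.1535 0.1587 0.1605]
dark 251 ((674.81201171875, 19.348066329956055), (38.70204544067383, 9.776963233947754), 77.97781372070312) [0.1588 0.1598 0.1609]
[(318, 145, 25, 190)]
```

View pics/w2.png

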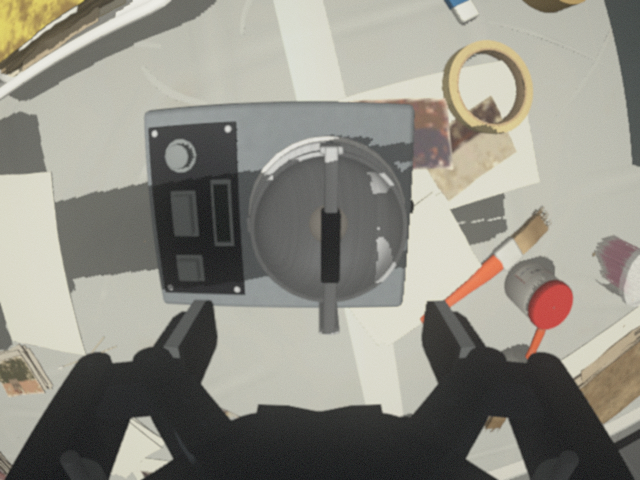

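The wrist view shows the handle at (330,235) between the open fingers, about 7 mm off in tool y. The handle measures 124 mm long with its top at z 0.160 and yaw 77.97°, so it checks out. I shift by most of the offset, come down part way and look again.

play_rows(steps=[[[1, 3, 15, 0, 0, 0], [1, 5.5, 35, 0, 0, 0], [1, 5.5, 50, 0, 0, 0], [1, 5.5, 55, 0, 0, 0], [1, 5.5, 55, 0, 0, 0], [1, 5.5, 55, 0, 0, 0], [1, 5.5, 55, 0, 0, 0]]])

```text
time: 6.28
tool_pos: [0.6734, 0.016, 0.1764]
tool_rot: [0.001, 0.778, 0.628, 0.001]
contact_force: [0.4, -0.3, 0.3]
gripper_width: 0.998
grasp_force: 0.0
```

```bash
python3 - <<'E'
from h import *
s=manip.state();p,d=vision.grab_frame("wrist");cv2.imwrite("pics/w3.png",p)
c=cam("wrist",s);P=cloud("wrist",c,d)
go([.6700,.016,.137],77.8)
m=(P[...,2]>.150)&(P[...,2]<.168)&(np.hypot(P[...,0]-.67,P[...,1]-.016)<.075)&(d>0)
q=P[m];A=rot(s["tool_rot"]);t=(q-s["tool_pos"])@A*1000
k=abs(t[:,1])<20;q=q[k];t=t[k]
r=cv2.minAreaRect((q[:,:2]*1000).astype(np.float32));print(r)
print("tool y,x pct",np.percentile(t[:,1],[2,50,98]).round(1),np.percentile(t[:,0],[0.5,50,99.5]).round(1),np.percentile(q[:,2],[5,50,95]))
# fingers in tool frame
T=(P.reshape(-1,3)-s["tool_pos"])@A*1000
f=(T[:,2]>-40)&(T[:,2]<-5)&(abs(T[:,0])<20)&(abs(T[:,1])>25)&(abs(T[:,1])<65)&(d.ravel()>0)
F=T[f];L=F[F[:,1]<0];Rr=F[F[:,1]>0]
print("L inner",len(L),np.percentile(L[:,1],[50,90,98]),"R inner",len(Rr),np.percentile(Rr[:,1],[2,10,50]))
E
```

```text
6.33 tcp [0.6736 0.0159 0.1768] yaw 77.82 F [ 0.8 -0.3  1. ] w 0.999 -> [-0.7 -3.6 39.8] [ 0.13 -0.02  0.02]
((674.6423950195312, 16.82568359375), (123.81466674804688, 14.044347763061523), 77.78047943115234)
tool y,x pct [-4.9  0.6  6.6] [-59.2  11.3  62.9] [0.15665109 0.15881991 0.16052204]
L inner 1978 [-42.27329602 -41.84724236 -41.67488879] R inner 1989 [42.92910046 43.11313749 43.53563818]
```

View pics/w3.png

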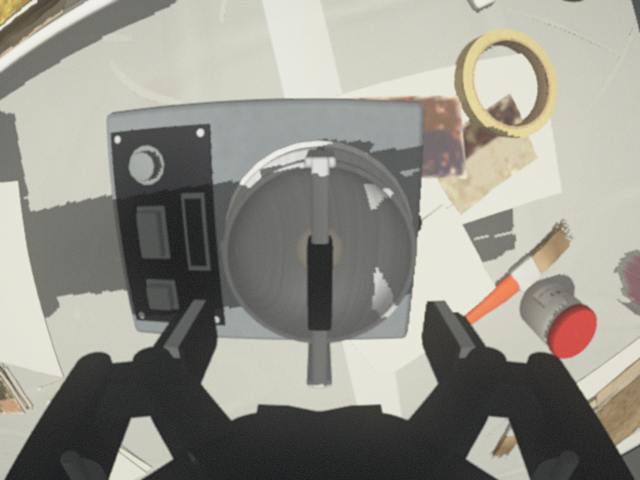

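The handle is now centred between the fingers: tool y +0.7 against a finger midpoint of +0.6. I lower and grip.

play_rows(steps=[[[0.5, 0, 12, 0, 0, 0], [0.5, 0, 25, 0, 0, 0], [0.5, 0, 34, 0, 0, 0], [0.5, 0, 39, 0, 0, 0], [0.5, 0, 39, 0, 0, 0], [0.5, 0, 39, 0, 0, 0], [0.5, 0, 39, 0, 0, 0]]])

```text
time: 6.92
tool_pos: [0.6732, 0.0164, 0.1366]
tool_rot: [0.0, 0.778, 0.628, 0.0]
contact_force: [-0.1, -0.5, 0.1]
gripper_width: 1.0
grasp_force: 0.0
```

play_rows(steps=[[[0, 0, 0, 0, 0, 0], [0, 0, 0, 0, 0, 0], [0, 0, 0, 0, 0, 0], [0, 0, 0, 0, 0, 0], [0, 0, 0, 0, 0, 0], [0, 0, 0, 0, 0, 0], [0, 0, 0, 0, 0, 0], [0, 0, 0, 0, 0, 0], [0, 0, 0, 0, 0, 0], [0, 0, 0, 0, 0, 0]]], claw=-1)

```text
time: 7.75
tool_pos: [0.6733, 0.0164, 0.1365]
tool_rot: [0.0, 0.778, 0.628, 0.0]
contact_force: [2.1, 0.4, -0.1]
gripper_width: 0.13
grasp_force: 62.2
```

```bash
python3 -c "
from h import *
go([.6745,.016,.137],77.8);s=manip.state();print(s['ft_torque'],s['grasp_force'],s['joint_pos'])"
```

```text
7.75 tcp [0.6733 0.0164 0.1365] yaw 77.82 F [ 2.1  0.4 -0.1] w 0.13 -> [-0.2  1.3 -0.5] [ 0.05 -0.01  0.02]
[ 0.01802558 -0.28789649  0.01203618] 62.19462275505066 [-8.60366971e-02  2.34293033e-01  1.57444804e+00  5.68262952e-05
  1.33203696e+00  1.26587275e-01]
```

Gripped: about 11 mm opening at 62 N. I start the anticlockwise turn slowly and watch the side forces.

play_rows(steps=[[[0, 0, 0, 0, 0, -0.4], [0, 0, 0, 0, 0, -1.2], [0, 0, 0, 0, 0, -2.4], [0, 0, 0, 0, 0, -4], [0, 0, 0, 0, 0, -6], [0, 0, 0, 0, 0, -8], [0, 0, 0, 0, 0, -10], [0, 0, 0, 0, 0, -12], [0, 0, 0, 0, 0, -13.6], [0, 0, 0, 0, 0, -14.6], [0, 0, 0, 0, 0, -15], [0, 0, 0, 0, 0, -15]]])

```text
time: 8.75
tool_pos: [0.6727, 0.0163, 0.1364]
tool_rot: [-0.0, 0.689, 0.724, -0.0]
contact_force: [-1.4, -0.7, 1.7]
gripper_width: 0.127
grasp_force: 62.5
```

```bash
python3 -c "
from h import *
go([.6733,.0164,.1365],92.8);s=manip.state();print(s['ft_torque'],s['grasp_force'])"
```

```text
8.75 tcp [0.6727 0.0163 0.1364] yaw 92.84 F [-1.4 -0.7  1.7] w 0.127 -> [ 0.1  0.6 -0.1] [-0.04  0.02  0.04]
[-0.04759642  0.24182228  0.00682189] 62.49346375465393
```

play_rows(steps=[[[0, 0, 0, 0, 0, -0.6], [0, 0, 0, 0, 0, -2], [0, 0, 0, 0, 0, -4.5], [0, 0, 0, 0, 0, -8], [0, 0, 0, 0, 0, -12], [0, 0, 0, 0, 0, -16.5], [0, 0, 0, 0, 0, -21], [0, 0, 0, 0, 0, -25], [0, 0, 0, 0, 0, -29], [0, 0, 0, 0, 0, -32.5], [0, 0, 0, 0, 0, -35], [0, 0, 0, 0, 0, -36]]])

```text
time: 9.75
tool_pos: [0.6731, 0.0165, 0.1365]
tool_rot: [0.0, 0.431, 0.902, 0.0]
contact_force: [0.4, -0.1, 1.7]
gripper_width: 0.126
grasp_force: 62.5
```

play_rows(steps=[[[0, 0, 0, 0, 0, -0.6], [0, 0, 0, 0, 0, -2], [0, 0, 0, 0, 0, -4.5], [0, 0, 0, 0, 0, -8], [0, 0, 0, 0, 0, -12], [0, 0, 0, 0, 0, -16.5], [0, 0, 0, 0, 0, -21], [0, 0, 0, 0, 0, -25], [0, 0, 0, 0, 0, -29], [0, 0, 0, 0, 0, -32.5], [0, 0, 0, 0, 0, -35], [0, 0, 0, 0, 0, -36]]])

```text
time: 10.75
tool_pos: [0.6731, 0.0164, 0.1364]
tool_rot: [0.0, 0.131, 0.991, -0.0]
contact_force: [-0.7, 0.1, 1.6]
gripper_width: 0.126
grasp_force: 62.5
```

```bash
python3 - <<'E'
from h import *
s=manip.state();p,d=vision.grab_frame("wrist");q,D=vision.grab_frame("top")
out=np.hstack([p[:,100:540],q[130:290,180:330].repeat(3,0).repeat(3,1)[:480,:360]]);cv2.imwrite("pics/w4.png",out)
go([.6733,.0164,.1365],166);s=manip.state();print(s['ft_torque'],s['grasp_force'])
P=cloud("top",cam("top"),D)
m=(P[...,2]>.140)&(P[...,2]<.166)&(np.hypot(P[...,0]-.6705,P[...,1]-.015)<.08)
print(m.sum(),cv2.minAreaRect((P[m][:,:2]*1000).astype(np.float32)))
E
```

```text
10.85 tcp [0.6731 0.0164 0.1364] yaw 164.83 F [-0.5  0.2  2.3] w 0.123 -> [-0.2  0.1 -0.1] [-0.01  0.03 -1.17]
[-0.11993194  0.03374749  0.0806067 ] 62.49809503555298
0 ((0.0, 0.0), (0.0, 0.0), 0.0)
```

View pics/w4.png

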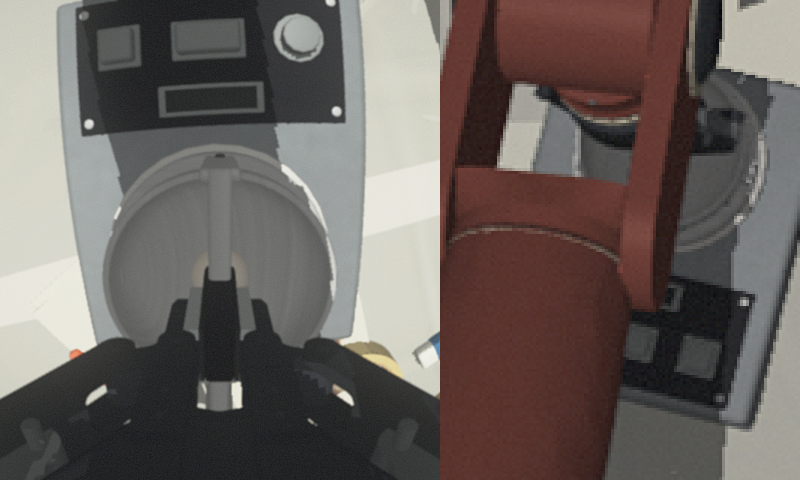

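The handle now lies along the mill's x axis, with the ball still showing under the sleeve at (220,265). It has turned about 87° without reaching the stop, so I start a gentle lift.

play_rows(steps=[[[0, 0, -0.3, 0, 0, 0], [0, 0, -0.8, 0, 0, 0], [0, 0, -1.6, 0, 0, 0], [0, 0, -2.8, 0, 0, 0], [0, 0, -4.2, 0, 0, 0], [0, 0, -5.6, 0, 0, 0], [0, 0, -6.8, 0, 0, 0], [0, 0, -7.6, 0, 0, 0], [0, 0, -8, 0, 0, 0], [0, 0, -8, 0, 0, 0]]])

```text
time: 11.68
tool_pos: [0.6729, 0.0165, 0.1444]
tool_rot: [-0.0, 0.132, 0.991, 0.0]
contact_force: [0.2, 0.2, -6.1]
gripper_width: 0.129
grasp_force: 61.3
```

```bash
python3 -c "
from h import *
go([.6731,.0164,.2365],164.8);s=manip.state();print(s['ft_torque'],s['grasp_force'])"
```

```text
11.68 tcp [0.6729 0.0165 0.1444] yaw 164.82 F [ 0.2  0.2 -6.1] w 0.129 -> [ -0.2  -0.1 -92.1] [ 0.   -0.01  0.02]
[-0.00673315  0.00300783  0.02530978] 61.330779790878296
```

The force is 6 N, about the weight of bowl plus ball (5.2 N), so the bowl is free of the lugs. I continue up smoothly.

play_rows(steps=[[[0, 0, -0.4, 0, 0, 0], [0, 0, -1.2, 0, 0, 0], [0, 0, -2.6, 0, 0, 0], [0, 0, -4.6, 0, 0, 0], [0, 0, -7.2, 0, 0, 0], [0, 0, -10.4, 0, 0, 0], [0, 0, -14, 0, 0, 0], [0, 0, -18, 0, 0, 0], [0, 0, -22, 0, 0, 0], [0, 0, -26, 0, 0, 0], [0, 0, -30, 0, 0, 0], [0, 0, -34, 0, 0, 0]]])

```text
time: 12.68
tool_pos: [0.673, 0.0164, 0.1789]
tool_rot: [0.0, 0.132, 0.991, 0.0]
contact_force: [0.2, 0.7, -5.8]
gripper_width: 0.123
grasp_force: 61.3
```

play_rows(steps=[[[0, 0, -4, 0, 0, 0], [0, 0, -8, 0, 0, 0], [0, 0, -12, 0, 0, 0], [0, 0, -17, 0, 0, 0], [0, 0, -23, 0, 0, 0], [0, 0, -30, 0, 0, 0], [0, 0, -37, 0, 0, 0], [0, 0, -44, 0, 0, 0], [0, 0, -50, 0, 0, 0], [0, 0, -54, 0, 0, 0], [0, 0, -56.5, 0, 0, 0], [0, 0, -58, 0, 0, 0]]])

```text
time: 13.68
tool_pos: [0.6731, 0.0165, 0.2369]
tool_rot: [0.0, 0.132, 0.991, 0.0]
contact_force: [-0.7, 0.1, -5.5]
gripper_width: 0.128
grasp_force: 61.3
```

play_rows(steps=[[[0, 0, 0, 0, 0, 0], [0, 0, 0, 0, 0, 0], [0, 0, 0, 0, 0, 0], [0, 0, 0, 0, 0, 0], [0, 0, 0, 0, 0, 0], [0, 0, 0, 0, 0, 0], [0, 0, 0, 0, 0, 0], [0, 0, 0, 0, 0, 0], [0, 0, 0, 0, 0, 0], [0, 0, 0, 0, 0, 0], [0, 0, 0, 0, 0, 0], [0, 0, 0, 0, 0, 0]]])

```text
time: 14.68
tool_pos: [0.673, 0.0165, 0.2363]
tool_rot: [0.0, 0.132, 0.991, -0.0]
contact_force: [0.2, 0.1, -5.3]
gripper_width: 0.126
grasp_force: 61.3
```

```bash
python3 - <<'E'
from h import *
p,d=vision.grab_frame("wrist");q,D=vision.grab_frame("scene")
out=np.hstack([p[:,100:540],q[120:280,230:350].repeat(3,0).repeat(3,1)]);cv2.imwrite("pics/w5.png",out)
go([.6731,.0164,.2365],164.8);s=manip.state();print(s['ft_torque'],s['grasp_force'],s['joint_vel'].round(4))
E
```

```text
14.78 tcp [0.673  0.0164 0.2363] yaw 164.82 F [-0.1 -1.1 -5.4] w 0.125 -> [-0.1 -0.  -0.2] [-0.   -0.    0.02]
[ 0.00783598 -0.00785722  0.02656642] 61.325379610061646 [ 0.0001  0.0012  0.001  -0.0017  0.0007 -0.0113]
```

View pics/w5.png

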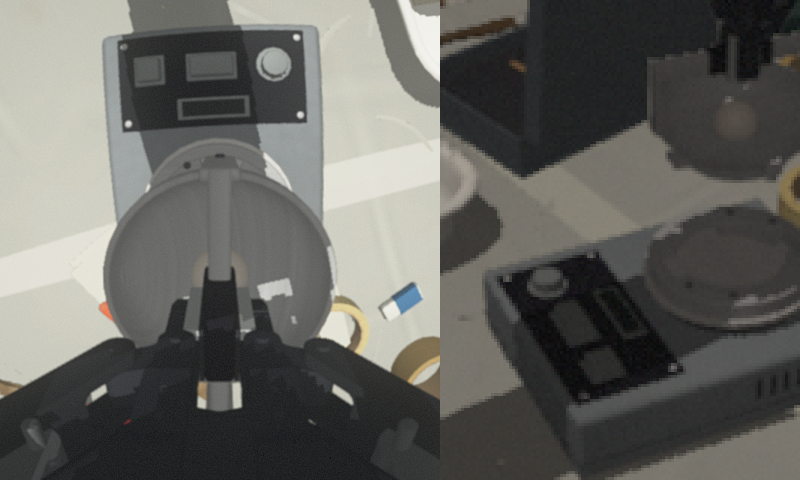

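The bowl hangs level about 10 cm above its empty seat. The ball is under the sleeve at (220,265), the same place in the wrist view as before the lift, and the arm is still.

```bash
python3 -c "
from plant import order
print(order.job_done())"
```

```text
the job is handed in; nothing more can be done
None
```

I handed the job in after about 15 s of robot time: stop and release keys pressed in order, start key left alone, and the bowl turned about 87° and lifted. It is now held level and still about 10 cm above its seat, with the ball in the middle; no verdict came back.

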